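# Hang the white wheel carrier on the rail and slide it to the stop

### The arm

A 6-joint arm with a two-finger parallel gripper is mounted at the origin on the work surface. World frame = base frame: x ahead of the robot, y to its left, z up, the work surface at z = 0. Lengths are in m, angles in rad, forces in N, time in s.
With the tool pointing down it reaches from about 0.35 to 0.775 m from the base axis. Payload 7.3 kg.
Tool frame: the origin (TCP) lies at the very end of the fingers, on their centre line; the grasp point (between the pads) lies 19 mm behind it; z points along the fingers, x is the direction in which the jaws open and shut, and the axes are right-handed (so a half turn about z gives the same grasp; the last joint's range is limited). The gripper opens to 92 mm and grips with 3 to 60 N. Pads are 19 mm wide; open, the fingers measure 130 mm over their backs; the gripper's body (75 mm by 190 mm) begins 47 mm behind the grasp point.
Start: joints at [-1.281, 0.342, 1.524, -0, 1.275, -0.146], TCP at [0.222, -0.476, 0.227] pointing down, gripper open.
Joint ranges: [-2.53, 2.53], [-0.77, 2.02], [0.04, 2.7], [-1, 4.14], [0.28, 2.66], [-3.11, 3.11]. Speed limits (rad/s): [2.57, 2.57, 3.14, 3.14, 3.14, 3.14].

### API

Orientations are given as [roll, pitch, yaw] about the fixed x, y, z axes, in that order (R = Rz(yaw) Ry(pitch) Rx(roll)).
In Python, from cell import robot, read_camera, nets gives the robot as it stands. The module is installed in compiled form; this text tells all that it offers.
- The arm moves only by the tool carry_out, never from a script. Its arguments are lists of equal length, an entry for each row: "translation": the shift along the tool's x, y, z in m, a list of three; "turn": the turn, a rotation vector about the tool's x, y, z in rad, a list of three; "gripper": the gripper's target within -1 to 1 (shut at 1, half-way at 0, fully open at -1). A call has 1 to 10 rows; each row shifts and turns the commanded pose from where the row before left it, along the tool's axes as they then stand; what a row does not reach is not made up. A row lasts 1/10 s, in which the tool goes at most 50 mm and 8.59 degrees, less where a joint would pass 70% of its speed; a pose out of reach is approached as far as the arm can. A call with a gripper value outside its range is refused whole. The fingers move at their own pace and stop on an object; "squeeze" is the grip in N (left out, the last holds). Time passes only in rows, so rows that do not move let the fingers close. It gives the time, the measured TCP pose, the force and the opening at its end, in the units of the state.
- robot.observe(): the state, without advancing time (a new reading comes with each control period).
- read_camera(name): name is "scene" or "top" or "wrist"; returns a dict with "img" (400x640x3 uint8, red, green, blue), "fx", "fy", "cx", "cy" (pixels), "world_from_camera" (4x4, takes a point from camera to world coordinates). Camera axes: x right, y down, z forward; pixel columns grow to the right and rows downward; lengths in m; the calibration is good to about 2 mm. A picture is of the moment at which its call begins. There is no depth.
- robot.hand_in(): hands the job in, once; it reports no verdict.
Trained networks look in a picture, given as the dict that the camera call returned (one of the last four; its "shot" number tells which), for a name from the list of things; names that differ only in an ending like _2 or _b are one class to them, and where a whole thing is asked for, a point or a joint stands for the part that bears it (a point fixed in the world has none). Each returns a list of dicts, best first, with "score" (0 to 1); they miss things now and then, are a little off and sometimes report something else, mostly with a low value. They report only what shows in the picture. A call takes as long as a camera call.
- nets.regions_of(picture, name): "region" (400x640 bool, what is visible of it) and "pixel" ([column, row] in pixels, amid what is visible of it).
- nets.tip_of(picture, name): "pixel" ([column, row] in pixels: a listed point, or the origin of a listed thing).
The state is a dict: "time": time; "qpos": joint angles; "qvel": joint speeds; "joint_efforts": joint torques, N m; "tool_pos": TCP position; "tool_rot": TCP orientation; "contact_force": force on the tool from outside, world axes, zero at the start; "torque": the same for the moment, N m; "opening": finger opening in m.
Only numpy, scipy, OpenCV 4.12 (cv2) and the standard library are available. Lean on these libraries where they do the work, as an engineer would, in place of code of your own. Each camera call takes 0.05 s, during which the arm holds its last target. There are 200 camera calls.

### The job

Take the carrier with the white grinding wheel out of the sloping blue rack and hook it over the rail in the green part, then slide it along, still resting on the rail, until it hangs freely up against the red stop. Leave the other two carriers in their slots. The rail is height-adjustable and nobody noted today's setting.

Things in the scene. Friction and masses are not known exactly. Their poses are not given: they have to be found in the camera images.
- carrier_white: Steel carrier with a WHITE wheel, 200 mm tall, 0.28-0.46 kg. Hanging: z up, y along the rail, x across. Origin: centre under its foot (80 x 20 mm). Plate 80 mm wide in x up to z=76, wheel 20 mm thick, so its sides are y=+-10. Above, a hook 10 mm thick. At first it sits in a rack slot leaning 24 deg (0.42 rad) toward the rack's -x; draw it out along its own z, about 60 mm.
- carrier_white_tab (a point): Point in the yellow grip tab on top of the white carrier, 178 mm above its origin along its z. The tab is 30 (x) x 10 (y) mm, z=150 to 200; pinch it across y.
- carrier_white_seat (a point): Where the rail's axis lies in the white carrier's hook when hung: 125.8 mm above its origin (V seat under the crown). The hook: spine at x=-22 to -12, lip at x=12 to 24 reaching down to z=108. The mouth, 32 mm high between plate top z=76 and lip end z=108, opens to +x: the rail goes in there, then the carrier is lowered.
- carrier_brown: The same carrier with a brown wheel, in another slot of the rack; leave it there. Origin under its foot.
- carrier_black: The same carrier with a black wheel, in another slot of the rack; leave it there. Origin under its foot.
- rack: Fixed blue rack with three slots 64 mm apart along its y, each 27 mm wide. Its floor leans back 0.42 rad; at right angles to the floor the back wall (-x side) is 85 mm high, slot walls 50, front wall 30. Origin on the table under the middle slot.
- stand: Fixed rail stand; origin on the table, mid base plate (120 x 360 x 15 mm), yaw within 0.2 rad of world. The rail, a 12 mm round bar, runs along its y straight above x=0, y=-160 to 160 mm between posts; green from y=60 to 150. Posts telescope: rail axis 190 to 235 mm up, NOT reported, clamped firm: feel it with shut fingertips. Hook on moving to +x.
- stop: Fixed rigid red upright plate under the rail, 60 (x) x 12 (y) x 155 (z) mm, axes as the stand's, origin on the table under its centre; at stand y=-110 to -30 mm. Its face toward the green part is y=+6, so a carrier touching it has its seat point at y=+16 mm in this frame.

How it is judged:
On the way, in this order (a step that is already met when the one before it is completed fails the run):
1. the white carrier is hooked on the green part of the rail and rests on it (y of carrier_white_seat in the frame of stand above 0.055 m and x of carrier_white_seat in the frame of stand between -0.01 and 0.01 m and height (world z) of carrier_white_seat above 0.175 m and angle between carrier_white's own z axis and vertical below 0.25 rad and contact force between carrier_white and stand above 0.5 N), for 0.1 s.
2. half way along (between the green part and the stop's area) it still rests on the rail (y of carrier_white_seat in the frame of stand between -0.01 and 0.045 m and x of carrier_white_seat in the frame of stand between -0.01 and 0.01 m and height (world z) of carrier_white_seat above 0.175 m and contact force between carrier_white and stand above 0.3 N), for 0.02 s.
At the end, for the whole second after the job is handed in: The white carrier hangs on the rail by its hook, upright (within 0.2 rad), at rest, seat point within 10 mm of the rail's line and its side at most 6 mm from the red stop's face; the other two carriers are still in their slots (moved less than 25 mm) (y of carrier_white_seat in the frame of stop between 0.01 and 0.022 m and x of carrier_white_seat in the frame of stand between -0.01 and 0.01 m and height (world z) of carrier_white_seat above 0.175 m and angle between carrier_white's own z axis and vertical below 0.2 rad and contact force between carrier_white and stand above 1 N and linear speed of carrier_white below 0.02 m/s and distance of each of carrier_brown, carrier_black from where it was at the start of the episode below 0.025 m); the robot touches nothing.
It fails at once if the brown carrier is moved more than 25 mm (distance of carrier_brown from where it was at the start of the episode above 0.025 m).
It fails at once if the black carrier is moved more than 25 mm (distance of carrier_black from where it was at the start of the episode above 0.025 m).
It also fails if it takes over 61 s, if anything falls off the work surface, if the arm or the gripper's body presses on something with over 40 N, if the wrist force passes 120 N, or if a joint passes its speed limit or range.

## Working session

There is one attempt and no reset: what is moved stays moved. The work goes in short steps, Python scripts to look and compute and a tool call to move; the robot and the scene stay as the last step left them, time stands still between calls to the robot, and variables do not carry over. Pictures are saved under pics/ and viewed, about 8 in all and at most 12, crops included, and the job is handed in when it is done.

Besides the shell and the picture viewer there is one more tool, called after "Emit:" by a JSON object that holds its "method" and its "body", one argument or row to a line. carry_out: Moves the arm, as the interface text tells. Its arguments: {"type":"object","properties":{"translation":{"type":"array","items":{"type":"array","items":{"type":"number"}}},"turn":{"type":"array","items":{"type":"array","items":{"type":"number"}}},"gripper":{"type":"array","items":{"type":"number"}},"squeeze":{"type":"number"}},"required":["translation","turn","gripper"]}

```bash
mkdir -p pics; cat > h.py <<'E'
import numpy as np, cv2
from cell import robot, read_camera, nets
from scipy.spatial.transform import Rotation as Ro
def ray(p,px):
    M=np.array(p["world_from_camera"]); d=M[:3,:3]@np.array([(px[0]-p["cx"])/p["fx"],(px[1]-p["cy"])/p["fy"],1]); return M[:3,3],d/np.linalg.norm(d)
def tri(obs):
    A=0;b=0
    for p,px in obs:
        o,d=ray(p,px);P=np.eye(3)-np.outer(d,d);A=A+P;b=b+P@o
    x=np.linalg.solve(A,b); return x,[float(np.linalg.norm((np.eye(3)-np.outer(d,d))@(x-o))) for o,d in [ray(*q) for q in obs]]
def proj(p,X):
    M=np.linalg.inv(np.array(p["world_from_camera"]));c=M[:3,:3]@np.array(X)+M[:3,3];return np.array([p["fx"]*c[0]/c[2]+p["cx"],p["fy"]*c[1]/c[2]+p["cy"]])
def save(p,n): cv2.imwrite("pics/"+n,p["img"][:,:,::-1])
E
cat > a.py <<'E'
from h import *
np.set_printoptions(precision=4,suppress=True)
P={n:read_camera(n) for n in("scene","top","wrist")}
big=np.vstack([P["scene"]["img"],P["top"]["img"]]); cv2.imwrite("pics/a.png",cv2.resize(big,(480,600))[:,:,::-1]); save(P["scene"],"s.png"); save(P["top"],"t.png")
print({k:robot.observe()[k] for k in("time","tool_pos","tool_rot","opening","contact_force")})
for n in P: print(n,P[n]["fx"],np.array(P[n]["world_from_camera"]))
for t in("carrier_white","carrier_white_tab","carrier_white_seat","carrier_brown","carrier_black","rack","stand","stop"):
    o={}
    for n in P:
        r=nets.tip_of(P[n],t)
        if r: o[n]=r[0]; print(t,n,[(np.round(q["pixel"],1),round(q["score"],2)) for q in r[:2]])
    if "scene" in o and "top" in o: print("   ->",tri([(P[n],o[n]["pixel"]) for n in("scene","top")]))
E
python3 a.py
```

```text
{'time': 0.15, 'tool_pos': array([ 0.2216, -0.4757,  0.2262]), 'tool_rot': array([-3.1414,  0.0011, -1.135 ]), 'opening': 0.09180256687028013, 'contact_force': array([-0.1025, -0.641 ,  0.1138])}
scene 390.73556758788374 [[ 0.6825  0.5727 -0.454   0.9298]
 [ 0.7306 -0.5184  0.4444 -0.3664]
 [ 0.0192 -0.635  -0.7723  0.8204]
 [ 0.      0.      0.      1.    ]]
top 514.414168767069 [[-0.0167 -0.9977  0.0663  0.4539]
 [-0.9998  0.0174  0.0111  0.0261]
 [-0.0122 -0.0661 -0.9977  1.5112]
 [ 0.      0.      0.      1.    ]]
wrist 360.2773922473325 [[ 0.4215 -0.8746 -0.2397  0.2847]
 [-0.9068 -0.4074 -0.1082 -0.447 ]
 [-0.003   0.263  -0.9648  0.3846]
 [ 0.      0.      0.      1.    ]]
carrier_white scene [(array([348.6, 189.1]), 0.67)]
carrier_white_tab scene [(array([337.3, 127.5]), 0.58)]
carrier_white_tab top [(array([262.8, 239.5]), 0.6)]
   -> (array([0.4446, 0.175 , 0.2035]), [0.003972256562015338, 0.003972256562015248])
carrier_white_seat scene [(array([339.6, 149.8]), 0.92)]
carrier_white_seat top [(array([260.1, 232.1]), 0.71)]
   -> (array([0.459 , 0.1849, 0.1343]), [0.002844329
[... 168 characters left out ...]
0.0497]), [0.00038275073014517973, 0.00038275073014519404])
carrier_black scene [(array([387.2, 171.1]), 0.59), (array([258. , 279.8]), 0.41)]
carrier_black top [(array([222.5, 211.2]), 0.84), (array([381.2, 205.8]), 0.52)]
   -> (array([0.5264, 0.3113, 0.0188]), [0.002956068272158188, 0.0029560682721581125])
rack scene [(array([366.7, 188.1]), 0.98)]
rack top [(array([249.3, 214.4]), 0.92)]
   -> (array([ 0.5175,  0.2374, -0.0048]), [0.0041571792760886905, 0.004157179276088669])
stand scene [(array([260.7, 276.8]), 0.71)]
stand top [(array([381.5, 205.6]), 0.72)]
   -> (array([ 0.5361, -0.1519, -0.0024]), [0.00433229346200547, 0.00433229346200548])
stop scene [(array([231.8, 301.9]), 0.76)]
```

View pics/s.png

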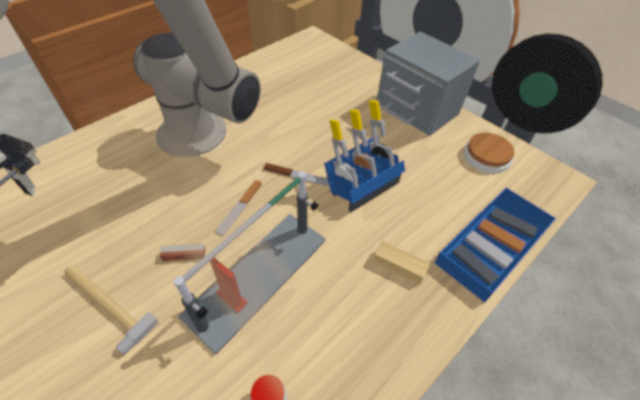

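View pics/t.png

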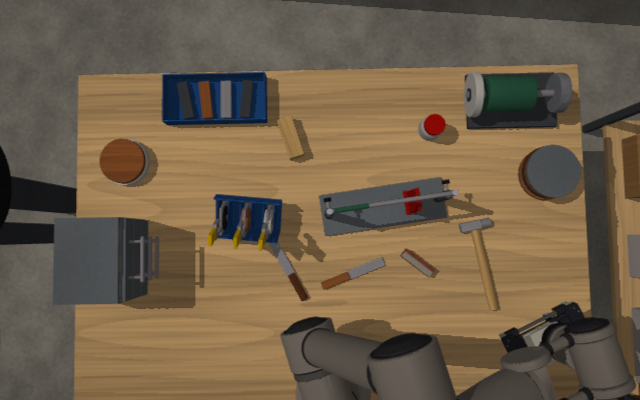

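The scene view shows the rack at about (365,175) with the tabs at (337,130), (355,118) and (376,108). The white wheel is in the slot nearest the stand. The rail runs from (300,180) to (183,285), green at its upper end, with the red stop at (228,285). The top view shows the same layout, with the stand yawed slightly positive. I'll take closer looks with the wrist camera next.

```bash
cat > plan.py <<'E'
import sys; from h import *
def plan(pos,rpy,n,R0=None,p0=None):
    s=robot.observe(); p0=s["tool_pos"] if p0 is None else p0; R0=Ro.from_euler("xyz",s["tool_rot"]) if R0 is None else R0
    R1=Ro.from_euler("xyz",rpy) if not isinstance(rpy,Ro) else rpy; w=(R0.inv()*R1).as_rotvec(); T=[]
    for i in range(n):
        R=R0*Ro.from_rotvec(w*i/n); T.append(np.round(R.inv().apply((np.array(pos)-p0)/n),4).tolist())
    print("trans",T); print("turn",np.round(w/n,4).tolist(),"x",n)
if __name__=="__main__":
    a=eval(sys.argv[1]); plan(*a)
E
python3 plan.py "([0.45,-0.14,0.42],[np.pi,0,-1.42],14)"
```

```text
trans [[-0.0149, -0.0249, -0.0138], [-0.0154, -0.0246, -0.0138], [-0.0159, -0.0243, -0.0138], [-0.0164, -0.024, -0.0138], [-0.0168, -0.0236, -0.0138], [-0.0173, -0.0233, -0.0138], [-0.0178, -0.0229, -0.0138], [-0.0183, -0.0226, -0.0138], [-0.0187, -0.0222, -0.0138], [-0.0192, -0.0218, -0.0138], [-0.0196, -0.0214, -0.0138], [-0.02, -0.021, -0.0138], [-0.0205, -0.0206, -0.0138], [-0.0209, -0.0202, -0.0138]]
turn [-0.0, -0.0, 0.0204] x 14
```

Emit:
{"method": "carry_out", "body": {
  "translation": [
    [-0.015,-0.025,-0.014],
    [-0.0155,-0.0245,-0.014],
    [-0.016,-0.024,-0.014],
    [-0.0165,-0.024,-0.014],
    [-0.017,-0.0235,-0.014],
    [-0.0175,-0.023,-0.014],
    [-0.018,-0.023,-0.014],
    [-0.0185,-0.0225,-0.014],
    [-0.019,-0.022,-0.014],
    [-0.019,-0.022,-0.014]
  ],
  "turn": [
    [0,0,0.02],
    [0,0,0.02],
    [0,0,0.02],
    [0,0,0.02],
    [0,0,0.02],
    [0,0,0.02],
    [0,0,0.02],
    [0,0,0.02],
    [0,0,0.02],
    [0,0,0.02]
  ],
  "gripper": [1,1,1,1,1,1,1,1,1,1]
}}

```text
time: 2.35
tool_pos: [0.3837, -0.2334, 0.3675]
tool_rot: [-3.141, -0.0, -1.336]
contact_force: [0.3, 0.4, 0.5]
opening: 0.0162
```

Emit:
{"method": "carry_out", "body": {
  "translation": [
    [-0.02,-0.021,-0.014],
    [-0.02,-0.021,-0.014],
    [-0.0205,-0.0205,-0.014],
    [-0.021,-0.02,-0.014],
    [0,0,0],
    [0,0,0]
  ],
  "turn": [
    [0,0,0.02],
    [0,0,0.02],
    [0,0,0.02],
    [0,0,0.02],
    [0,0,0],
    [0,0,0]
  ],
  "gripper": [1,1,1,1,1,1]
}}

```text
time: 2.95
tool_pos: [0.4475, -0.1377, 0.4226]
tool_rot: [3.141, -0.0, -1.413]
contact_force: [0.9, 0.1, -0.3]
opening: 0.0008
```

```bash
cat > b.py <<'E'
from h import *; import sys,pickle
np.set_printoptions(precision=4,suppress=True)
tag=sys.argv[1]; P={n:read_camera(n) for n in sys.argv[2].split(",")}
pickle.dump(P,open(f"pics/{tag}.pkl","wb"))
for n in P: save(P[n],f"{tag}_{n}.png")
s=robot.observe(); print(s["time"],s["tool_pos"],s["tool_rot"],s["contact_force"],s["opening"])
for t in sys.argv[3].split(","):
    for n in P:
        r=nets.tip_of(P[n],t)
        if r: print(t,n,[(np.round(q["pixel"],1),round(q["score"],2)) for q in r[:2]])
E
python3 b.py w1 wrist,top stand,stop
```

```text
3.05 [ 0.4469 -0.1384  0.4221] [ 3.1404  0.0003 -1.4154] [ 0.2198 -0.597  -0.5589] 0.00035786309531640444
stand top [(array([383.7, 206.9]), 0.73)]
stop wrist [(array([391. ,  93.9]), 0.65)]
stop top [(array([404.5, 203.5]), 0.51)]
```

View pics/w1_wrist.png

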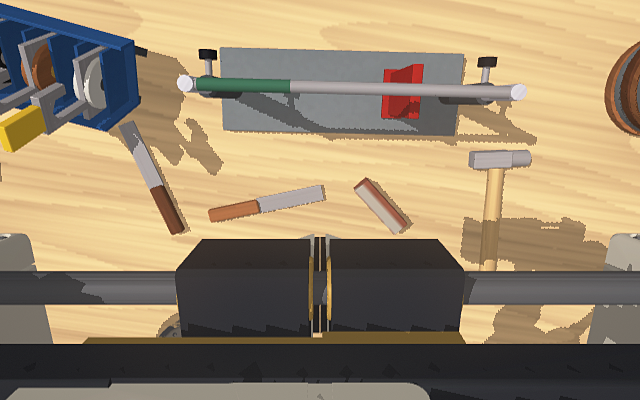

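The wrist view shows the rail from its caps at (185,83) to (518,92), with green from x≈197 to 290. The base plate corners are at about (220,47), (464,55), (457,137) and (222,129), and the stop is at about (402,92). I'll fit the stand pose and rail height to these.

```bash
cat > fit.py <<'E'
from h import *; import pickle; from scipy.optimize import least_squares
np.set_printoptions(precision=4,suppress=True)
D=pickle.load(open("pics/w1.pkl","rb")); 
def green(p,box):
    hsv=cv2.cvtColor(p["img"],cv2.COLOR_RGB2HSV); m=cv2.inRange(hsv,(65,80,30),(95,255,255)); k=np.zeros_like(m); x0,y0,x1,y1=box; k[y0:y1,x0:x1]=m[y0:y1,x0:x1]
    n,l,st,c=cv2.connectedComponentsWithStats(k); i=1+np.argmax(st[1:,4]); v,u=np.nonzero(l==i); pts=np.c_[u,v].astype(float)
    mu=pts.mean(0); d=np.linalg.svd(pts-mu,full_matrices=False)[2][0]; s=(pts-mu)@d; a,b=s.min()-.5,s.max()+.5
    return mu+a*d,mu+b*d,len(pts)
w=D["wrist"];t=D["top"]
print("wrist green",green(w,(150,60,320,110)))
img=w["img"]; hsv=cv2.cvtColor(img,cv2.COLOR_RGB2HSV)
m=((hsv[...,1]<60)).astype(np.uint8); 
sc=img[40:145,140:540]; cv2.imwrite("pics/crop1.png",cv2.resize(sc,(800,210),interpolation=cv2.INTER_CUBIC)[:,:,::-1])
tc=t["img"][170:245,310:470]; cv2.imwrite("pics/crop2.png",cv2.resize(tc,(800,375),interpolation=cv2.INTER_CUBIC)[:,:,::-1])
cv2.imwrite("pics/crop.png",np.vstack([cv2.imread("pics/crop1.png"),cv2.imread("pics/crop2.png")]))
print("top green",green(t,(315,180,400,225)))
E
python3 fit.py
```

```text
wrist green (array([195.3781,  83.2561]), array([289.6731,  85.9516]), 1198)
top green (array([368.5327, 205.1875]), array([333.5382, 210.2982]), 157)
```

View pics/crop.png

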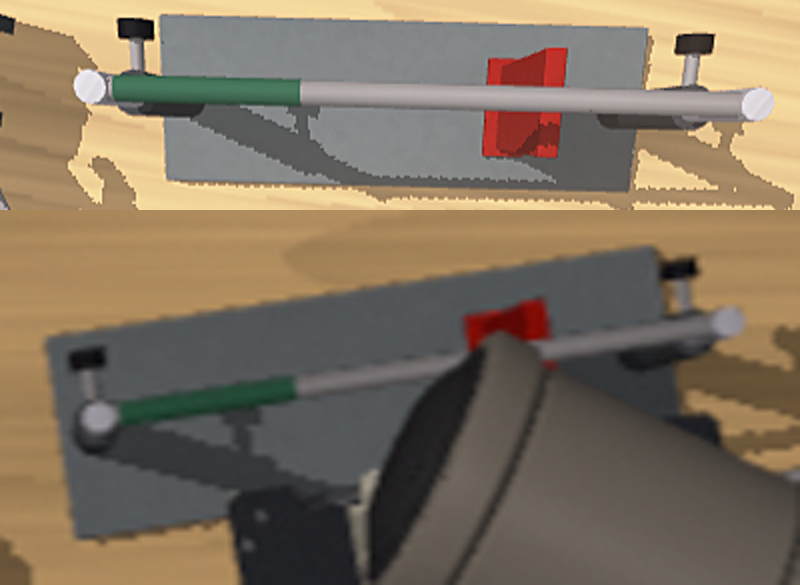

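```bash
cat > fit2.py <<'E'
from h import *; import pickle; from scipy.optimize import least_squares
np.set_printoptions(precision=4,suppress=True)
D=pickle.load(open("pics/w1.pkl","rb")); w=D["wrist"];t=D["top"]
def W(q,X): c,s=np.cos(q[2]),np.sin(q[2]); return [q[0]+c*X[0]-s*X[1],q[1]+s*X[0]+c*X[1],X[2]]
def obs(q):
    h=q[3]; 
    L=[(w,(.06,.18,.015),(221,47.5)),(w,(.06,-.18,.015),(464,55)),(w,(-.06,-.18,.015),(455,135.5)),(w,(-.06,.18,.015),(224,130)),
     (t,(.06,.18,.015),(319.6,196)),(t,(.06,-.18,.015),(441,177.4)),(t,(-.06,.18,.015),(325.6,235.4)),
     (w,(0,.15,h),(195.4,83.3)),(w,(0,.06,h),(289.7,86)),(t,(0,.15,h),(333.5,210.3)),(t,(0,.06,h),(368.5,205.2)),
     (w,(0,q[4],.155),(415.5,91.2))]
    return L
f=lambda q:np.concatenate([proj(p,W(q,X))-px for p,X,px in obs(q)])
r=least_squares(f,[.536,-.152,.12,.21,-.07],loss="soft_l1"); print(r.x); print(f(r.x).reshape(-1,2).round(1).tolist())
f2=lambda q:np.concatenate([proj(p,W(q,X))-px for p,X,px in obs(q) if p is w])
r=least_squares(f2,[.536,-.152,.12,.21,-.07],loss="soft_l1"); print("wrist only",r.x); print(f2(r.x).reshape(-1,2).round(1).tolist())
E
python3 fit2.py
```

```text
[ 0.5326 -0.1572  0.1312  0.2231 -0.0765]
[[-1.5, -0.8], [1.4, -1.5], [0.2, 0.7], [-0.8, 0.1], [-1.0, -1.6], [-0.3, -1.3], [-0.9, -0.2], [-0.1, 0.7], [0.6, 0.5], [0.2, -0.4], [0.7, -0.6], [-0.0, 0.8]]
wrist only [ 0.5329 -0.1571  0.1314  0.2231 -0.0765]
[[-1.5, -1.0], [1.4, -1.8], [0.2, 0.5], [-0.8, -0.0], [-0.2, 0.4], [0.5, 0.2], [-0.0, 0.5]]
```

```bash
python3 plan.py "([0.37,0.17,0.43],[np.pi,0,-1.63],10)"
```

```text
trans [[-0.0317, 0.0029, -0.0008], [-0.0316, 0.0035, -0.0008], [-0.0315, 0.0042, -0.0008], [-0.0314, 0.0049, -0.0008], [-0.0313, 0.0056, -0.0008], [-0.0312, 0.0062, -0.0008], [-0.031, 0.0069, -0.0008], [-0.0309, 0.0075, -0.0008], [-0.0307, 0.0082, -0.0008], [-0.0305, 0.0089, -0.0008]]
turn [0.0001, 0.0, 0.0214] x 10
```

Emit:
{"method": "carry_out", "body": {
  "translation": [
    [-0.0315,0.003,-0.001],
    [-0.0315,0.0035,-0.001],
    [-0.0315,0.004,-0.001],
    [-0.0315,0.005,-0.001],
    [-0.0315,0.0055,-0.001],
    [-0.031,0.006,-0.001],
    [-0.031,0.007,-0.001],
    [-0.031,0.0075,-0.001],
    [-0.031,0.008,-0.001],
    [-0.0305,0.009,-0.001]
  ],
  "turn": [
    [0,0,0.0215],
    [0,0,0.0215],
    [0,0,0.0215],
    [0,0,0.0215],
    [0,0,0.0215],
    [0,0,0.0215],
    [0,0,0.0215],
    [0,0,0.0215],
    [0,0,0.0215],
    [0,0,0.0215]
  ],
  "gripper": [0.1,0.1,0.1,0.1,0.1,0.1,0.1,0.1,0.1,0.1]
}}

```text
time: 4.25
tool_pos: [0.3701, 0.1714, 0.4327]
tool_rot: [-3.141, -0.0, -1.632]
contact_force: [0.9, -0.4, 0.0]
opening: 0.0417
```

Emit:
{"method": "carry_out", "body": {
  "translation": [
    [0,0,0],
    [0,0,0]
  ],
  "turn": [
    [0,0,0],
    [0,0,0]
  ],
  "gripper": [0.1,0.1]
}}

```text
time: 4.45
tool_pos: [0.3704, 0.1706, 0.4326]
tool_rot: [3.142, -0.001, -1.629]
contact_force: [-0.1, 0.8, -0.3]
opening: 0.0415
```

```bash
python3 b.py w2 wrist,top,scene carrier_white,carrier_white_tab,carrier_white_seat,rack,carrier_brown,carrier_black
```

```text
4.6 [0.3708 0.1697 0.4326] [ 3.1415 -0.0005 -1.6315] [-0.3357  0.7669  0.2285] 0.0411154312725809
carrier_white wrist [(array([314.5,  49. ]), 0.68)]
carrier_white top [(array([267.2, 213.6]), 0.87), (array([247.4, 210.8]), 0.24)]
carrier_white_tab wrist [(array([305.5, 104.3]), 0.66)]
carrier_white_tab top [(array([264.3, 242.8]), 0.77)]
carrier_white_tab scene [(array([334.9, 127. ]), 0.67)]
carrier_white_seat wrist [(array([307.4,  80.8]), 0.55)]
carrier_white_seat top [(array([260.6, 234.6]), 0.95)]
carrier_white_seat scene [(array([338.6, 149.1]), 0.69)]
rack wrist [(array([268.5,  53.1]), 0.58), (array([584. ,  11.5]), 0.23)]
rack top [(array([250.2, 216. ]), 0.8), (array([269.3, 218.6]), 0.57)]
rack scene [(array([366.6, 189.1]), 0.58)]
carrier_brown wrist [(array([270.7,  48.9]), 0.81), (array([532.,  27.]), 0.75)]
carrier_brown top [(array([252.9, 217.1]), 0.59)]
carrier_brown scene [(array([369.6, 179. ]), 0.72), (array([366.5, 190. ]), 0.19)]
carrier_black wrist [(array([224.7,  45. ]), 0.74)]
carrier_black top [(array([222.6, 209.5]), 0.64), (array([252.8, 216.8]), 0.46)]
carrier_black scene [(array([383.4, 175.1]), 0.65), (array([256.6, 277.2]), 0.34)]
```

View pics/w2_wrist.png

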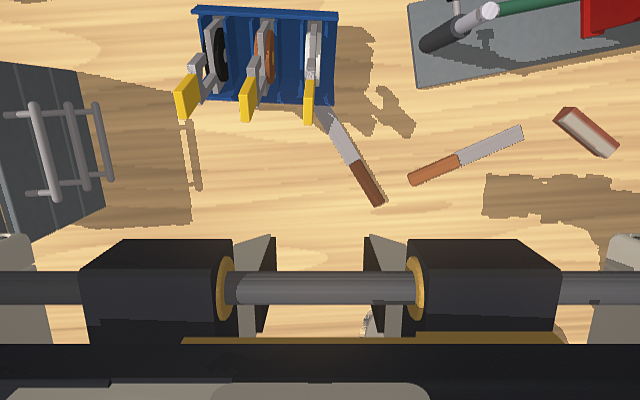

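The wrist view shows the three yellow tabs at about (188,97), (247,105) and (309,102), with the white one on the right. I'll fit the tab poses from the yellow blobs in all three cameras.

```bash
cat > tabs.py <<'E'
from h import *; import pickle; from scipy.optimize import least_squares
np.set_printoptions(precision=4,suppress=True)
D=pickle.load(open("pics/w2.pkl","rb"))
boxes={"wrist":(150,60,340,150),"top":(195,215,285,260),"scene":(320,90,390,150)}
def blobs(n):
    p=D[n]; hsv=cv2.cvtColor(p["img"],cv2.COLOR_RGB2HSV); m=cv2.inRange(hsv,(20,120,60),(34,255,255)); x0,y0,x1,y1=boxes[n]; k=np.zeros_like(m);k[y0:y1,x0:x1]=m[y0:y1,x0:x1]
    N,l,st,c=cv2.connectedComponentsWithStats(k); i=[j for j in range(1,N) if st[j,4]>25]
    return sorted([(c[j],st[j,4]) for j in i],key=lambda q:q[0][0])
B={n:blobs(n) for n in boxes}
for n in B:print(n,[(c.round(1).tolist(),int(a)) for c,a in B[n]])
# order so that index 0=white
O={"wrist":[2,1,0],"top":[2,1,0],"scene":[0,1,2]}
C=np.array([[x,y,z] for x in(-.015,.015) for y in(-.005,.005) for z in(.15,.2)])
def cen(p,X):
    h=cv2.convexHull(np.array([proj(p,v) for v in X],np.float32)); M=cv2.moments(h); return np.array([M["m10"]/M["m00"],M["m01"]/M["m00"]]),M["m00"]
def R(psi,t): return Ro.from_euler("xyz",[0,-t,psi])
def res(q,full=False,cams=B):
    o=[]
    for i in range(3):
        for n in cams:
            X=R(q[9],.42).apply(C-[0,0,.175])+q[3*i:3*i+3]; c,a=cen(D[n],X); b=B[n][O[n][i]]; o.append(c-b[0])
    # tabs line up along rack y
    d=np.array(q[6:9])-q[0:3]; o.append(np.array([(np.arctan2(-d[0],d[1])-q[9])*50,0])); return np.concatenate(o)
if __name__=="__main__":
    q0=[.44,.175,.2,.44,.237,.2,.44,.3,.2,-.07]
    r=least_squares(res,q0); q=r.x; print(q.reshape(-1)[:9].reshape(3,3),"yaw",q[9]); print(r.fun.reshape(-1,2).round(1).tolist())
    print("origin white",q[:3]-R(q[9],.42).apply([0,0,.175]))
    P=D
    for n in P: print(n,"seat",proj(P[n],q[:3]+R(q[9],.42).apply([0,0,.1258-.175])),"orig",proj(P[n],q[:3]+R(q[9],.42).apply([0,0,-.175])))
    d=(q[6:9]-q[:3]);print("spacing",np.linalg.norm(d)/2)
E
python3 tabs.py
```

```text
wrist [([186.5, 95.8], 892), ([247.5, 98.9], 661), ([308.3, 101.8], 470)]
top [([211.4, 236.6], 113), ([236.4, 238.4], 113), ([261.1, 241.2], 103)]
scene [([335.7, 128.9], 205), ([355.8, 118.8], 234), ([374.4, 109.2], 233)]
[[0.4399 0.1774 0.1949]
 [0.4467 0.2413 0.1945]
 [0.4534 0.3046 0.1957]] yaw -0.10306653260857544
[[0.1, 0.3], [-0.0, -0.8], [-0.9, -0.1], [0.0, 0.1], [-0.3, -0.3], [-0.9, 0.2], [0.1, 0.1], [-0.2, -0.7], [-0.6, 0.0], [-0.2, 0.0]]
origin white [0.5109 0.1701 0.0351]
wrist seat [310.3563  83.5701] orig [313.6952  49.8161]
top seat [263.7803 232.4436] orig [269.8137 214.7238]
scene seat [338.7458 147.1213] orig [348.0797 189.7731]
spacing 0.06396958674485274
```

```bash
cat >> plan.py <<'E'
E
cat > geo.py <<'E'
from plan import *
M=Ro.from_matrix(np.array([[0,-1,0],[-1,0,0],[0,0,-1.]]))
Rw=Ro.from_euler("xyz",[0,-.42,-.103]); tab=np.array([.4399,.1774,.1949])
Rt=Rw*M
def at(z): return tab+Rw.apply([0,0,z-.175])
SX,SY,SYaw,H,ST=.5327,-.1571,.1313,.2231,-.0765
def stand(x,y,z): c,s=np.cos(SYaw),np.sin(SYaw); return np.array([SX+c*x-s*y,SY+s*x+c*y,z])
Rs=Ro.from_euler("xyz",[0,0,SYaw])*M
E
python3 -c "
from geo import *
plan(at(.239),Rt,6); print(at(.239),Rt.as_euler('xyz'))"
```

```text
trans [[-0.002, -0.0071, 0.0299], [-0.0021, -0.005, 0.0303], [-0.0022, -0.0029, 0.0306], [-0.0022, -0.0007, 0.0307], [-0.0023, 0.0015, 0.0307], [-0.0023, 0.0036, 0.0305]]
turn [0.07, 0.0015, 0.0072] x 6
[0.41394164 0.18008321 0.25333769] [-2.72159265  0.         -1.67379633]
```

Emit:
{"method": "carry_out", "body": {
  "translation": [
    [-0.002,-0.007,0.03],
    [-0.002,-0.005,0.03],
    [-0.002,-0.003,0.0305],
    [-0.002,-0.0005,0.0305],
    [-0.0025,0.0015,0.0305],
    [-0.0025,0.0035,0.0305],
    [0,0,0],
    [0,0,0],
    [0,0,0]
  ],
  "turn": [
    [0.07,0.0015,0.007],
    [0.07,0.0015,0.007],
    [0.07,0.0015,0.007],
    [0.07,0.0015,0.007],
    [0.07,0.0015,0.007],
    [0.07,0.0015,0.007],
    [0,0,0],
    [0,0,0],
    [0,0,0]
  ],
  "gripper": [0.1,0.1,0.1,0.1,0.1,0.1,0.1,0.1,0.1]
}}

```text
time: 6.4
tool_pos: [0.4151, 0.1805, 0.2564]
tool_rot: [-2.719, 0.001, -1.673]
contact_force: [-0.6, 0.2, -0.3]
opening: 0.0412
```

```bash
python3 b.py w3 wrist carrier_white_tab,carrier_white; python3 -c "
from geo import *; import pickle
p=pickle.load(open('pics/w3.pkl','rb'))['wrist']
print('pred tab178',proj(p,at(.178)),'tab175',proj(p,at(.175)),'top',proj(p,at(.2)))
hsv=cv2.cvtColor(p['img'],cv2.COLOR_RGB2HSV); m=cv2.inRange(hsv,(20,120,60),(34,255,255)); N,l,st,c=cv2.connectedComponentsWithStats(m)
print([(c[j].round(1).tolist(),st[j].tolist()) for j in range(1,N) if st[j,4]>100])
plan(at(.159),Rt,4); s=robot.observe(); print(s['tool_pos']-at(.239))"
```

```text
6.45 [0.4152 0.1804 0.2563] [-2.7188  0.0015 -1.6731] [-0.6041  0.1191  0.2916] 0.04135246590024446
carrier_white_tab wrist [(array([316.8, 216.8]), 0.79), (array([580.7, 135. ]), 0.42)]
carrier_white wrist [(array([322.3, 168.5]), 0.71)]
pred tab178 [319.29048088 216.72919851] tab175 [319.30297528 215.31767731] top [319.18842387 228.2588171 ]
[([120.4, 215.1], [91, 184, 60, 66, 2742]), ([220.2, 212.7], [201, 185, 38, 54, 1662]), ([319.1, 218.0], [311, 185, 17, 66, 1077])]
trans [[0.0001, 0.0005, 0.0204], [0.0001, 0.0004, 0.0204], [0.0001, 0.0004, 0.0204], [0.0001, 0.0004, 0.0204]]
turn [-0.0005, 0.0003, 0.0] x 4
[0.00080905 0.00014427 0.00231479]
```

View pics/w3_wrist.png

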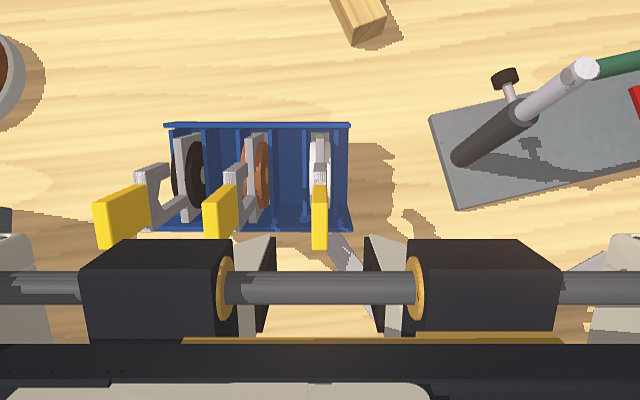

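The white tab is centred between the fingers at (319,218), and the brown tab at (220,212) is clear of the left finger. I'm going in to grasp.

Emit:
{"method": "carry_out", "body": {
  "translation": [
    [0,0.0005,0.0205],
    [0,0.0005,0.0205],
    [0,0.0005,0.0205],
    [0,0.0005,0.0205],
    [0,0,0],
    [0,0,0]
  ],
  "turn": [
    [0,0,0],
    [0,0,0],
    [0,0,0],
    [0,0,0],
    [0,0,0],
    [0,0,0]
  ],
  "gripper": [0.1,0.1,0.1,0.1,0.1,0.1]
}}

```text
time: 7.15
tool_pos: [0.4455, 0.1768, 0.179]
tool_rot: [-2.721, -0.0, -1.673]
contact_force: [0.5, -0.1, 0.1]
opening: 0.0414
```

Emit:
{"method": "carry_out", "body": {
  "translation": [
    [0,0,0],
    [0,0,0],
    [0,0,0],
    [0,0,0],
    [0,0,0],
    [0,0,0]
  ],
  "turn": [
    [0,0,0],
    [0,0,0],
    [0,0,0],
    [0,0,0],
    [0,0,0],
    [0,0,0]
  ],
  "gripper": [1,1,1,1,1,1],
  "squeeze": 55
}}

```text
time: 7.75
tool_pos: [0.4452, 0.1771, 0.1787]
tool_rot: [-2.721, 0.001, -1.673]
contact_force: [-2.9, 1.8, 3.5]
opening: 0.0103
```

Emit:
{"method": "carry_out", "body": {
  "translation": [
    [0,0,-0.006],
    [0,0,-0.012],
    [0,0,-0.012],
    [0,0,-0.012],
    [0,0,-0.014],
    [0,0,-0.014],
    [0,0,-0.014],
    [0,0,-0.014],
    [0,0,-0.012],
    [0,0,0]
  ],
  "turn": [
    [0,0,0],
    [0,0,0],
    [0,0,0],
    [0,0,0],
    [0,0,0],
    [0,0,0],
    [0,0,0],
    [0,0,0],
    [0,0,0],
    [0,0,0]
  ],
  "gripper": [1,1,1,1,1,1,1,1,1,1]
}}

```text
time: 8.75
tool_pos: [0.3998, 0.1815, 0.2794]
tool_rot: [-2.722, 0.0, -1.672]
contact_force: [0.9, 0.7, -4.7]
opening: 0.0097
```

```bash
python3 b.py w4 wrist,scene carrier_white_seat,carrier_white,carrier_white_tab
```

```text
8.85 [0.3999 0.1812 0.2779] [-2.7232 -0.0009 -1.6727] [ 0.3548  0.02   -4.1639] 0.009627266662256459
carrier_white_seat wrist [(array([317., 224.]), 0.69)]
carrier_white_seat scene [(array([328.6, 107.6]), 0.89)]
carrier_white wrist [(array([318.8, 269.6]), 0.59), (array([318.8, 180.7]), 0.55)]
carrier_white scene [(array([340. , 150.3]), 0.64)]
carrier_white_tab scene [(array([324.6,  81.5]), 0.65)]
```

View pics/w4_wrist.png

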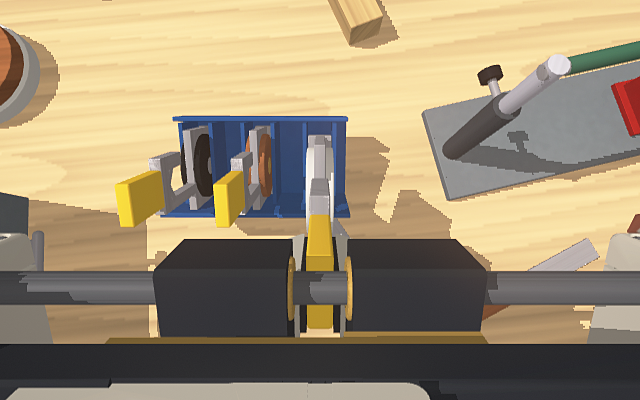

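The white carrier is out of its slot with the tab pinched at (319,265). The brown and black carriers are still in place. I'll move up and away first, then turn it upright beside the rail.

```bash
python3 -c "
from geo import *; import pickle
p=pickle.load(open('pics/w4.pkl','rb'))['scene']; s=robot.observe(); R=Ro.from_euler('xyz',s['tool_rot'])*M.inv(); T=s['tool_pos']
for n,z in(('seat',.1258),('orig',0),('tab',.178)): print(n,proj(p,T+R.apply([0,0,z-.158])))
pa=np.array([.40,.13,.335]); plan(pa,Rt,4); 
tgt=stand(-.09,.095,.30); print(tgt); plan(tgt,Rs,9,R0=Rt,p0=pa)"
```

```text
seat [328.93944697 105.24915024]
orig [339.36647389 152.89835121]
tab [324.17865192  83.49337251]
trans [[0.0128, -0.0069, -0.0125], [0.0128, -0.0069, -0.0125], [0.0128, -0.0069, -0.0125], [0.0128, -0.0069, -0.0125]]
turn [0.0003, -0.0001, 0.0003] x 4
[ 0.43103698 -0.07470079  0.3       ]
trans [[0.0223, -0.0037, 0.0059], [0.0224, -0.0034, 0.0056], [0.0225, -0.0031, 0.0053], [0.0226, -0.0027, 0.0051], [0.0227, -0.0024, 0.0048], [0.0228, -0.002, 0.0046], [0.0229, -0.0016, 0.0044], [0.0229, -0.0012, 0.0042], [0.023, -0.0008, 0.004]]
turn [-0.0465, -0.0055, -0.0256] x 9
```

Emit:
{"method": "carry_out", "body": {
  "translation": [
    [0.006,-0.0035,-0.006],
    [0.013,-0.007,-0.0125],
    [0.013,-0.007,-0.0125],
    [0.013,-0.007,-0.0125],
    [0.006,-0.0035,-0.006]
  ],
  "turn": [
    [0,0,0],
    [0,0,0],
    [0,0,0],
    [0,0,0],
    [0,0,0]
  ],
  "gripper": [1,1,1,1,1]
}}

```text
time: 9.65
tool_pos: [0.4011, 0.1292, 0.3372]
tool_rot: [-2.719, 0.0, -1.673]
contact_force: [0.8, 0.1, -5.1]
opening: 0.0097
```

Emit:
{"method": "carry_out", "body": {
  "translation": [
    [0.022,-0.0035,0.006],
    [0.0225,-0.0035,0.0055],
    [0.0225,-0.003,0.0055],
    [0.0225,-0.0025,0.005],
    [0.0225,-0.0025,0.005],
    [0.023,-0.002,0.0045],
    [0.023,-0.0015,0.0045],
    [0.023,-0.001,0.004],
    [0.023,-0.001,0.004],
    [0,0,0]
  ],
  "turn": [
    [-0.0465,-0.0055,-0.0255],
    [-0.0465,-0.0055,-0.0255],
    [-0.0465,-0.0055,-0.0255],
    [-0.0465,-0.0055,-0.0255],
    [-0.0465,-0.0055,-0.0255],
    [-0.0465,-0.0055,-0.0255],
    [-0.0465,-0.0055,-0.0255],
    [-0.0465,-0.0055,-0.0255],
    [-0.0465,-0.0055,-0.0255],
    [0,0,0]
  ],
  "gripper": [1,1,1,1,1,1,1,1,1,1]
}}

```text
time: 10.65
tool_pos: [0.4327, -0.0773, 0.2994]
tool_rot: [3.14, -0.001, -1.442]
contact_force: [0.1, -0.4, -3.3]
opening: 0.0099
```

Emit:
{"method": "carry_out", "body": {
  "translation": [
    [0,0,0],
    [0,0,0]
  ],
  "turn": [
    [0,0,0],
    [0,0,0]
  ],
  "gripper": [1,1]
}}

```text
time: 10.85
tool_pos: [0.4314, -0.0741, 0.3005]
tool_rot: [-3.141, 0.0, -1.439]
contact_force: [-0.0, -1.6, -3.8]
opening: 0.01
```

```bash
python3 b.py w5 wrist,scene,top carrier_white_seat,carrier_white; python3 -c "
from geo import *; import pickle
D=pickle.load(open('pics/w5.pkl','rb'));p=D['scene']; s=robot.observe(); R=Ro.from_euler('xyz',s['tool_rot'])*M.inv(); T=s['tool_pos']
for n,z in(('seat',.1258),('orig',0),('tab',.178)): print(n,proj(p,T+R.apply([0,0,z-.158])))
print(R.as_euler('xyz'))
q=Ro.from_euler('xyz',[0,0,SYaw]).inv().apply(T-[SX,SY,0]);print('stand frame TCP',q)
cr=p['img'][80:340,150:450]; 
for y in(.15,.06,-.16): print('rail',y,proj(p,stand(0,y,H)),proj(D['wrist'],stand(0,y,H)))
cv2.imwrite('pics/c5.png',cv2.resize(cr,None,fx=2.3,fy=2.3,interpolation=cv2.INTER_CUBIC)[:,:,::-1])"
```

```text
11.0 [ 0.4314 -0.0739  0.3007] [-3.1408  0.0001 -1.4387] [ 0.6114 -0.3539 -4.1513] 0.009789601317333425
carrier_white_seat wrist [(array([319. , 222.2]), 0.82)]
carrier_white_seat scene [(array([247.1, 157.8]), 0.89)]
carrier_white wrist [(array([317.9, 176.9]), 0.56)]
carrier_white scene [(array([253.2, 192.6]), 0.71)]
seat [245.15509708 154.05655245]
orig [251.672819   194.28844744]
tab [241.9495337  134.26959457]
[ 3.03872945e-04 -1.89250519e-05  1.31576522e-01]
stand frame TCP [-0.08950533  0.0952785   0.30044469]
rail 0.15 [297.16798114 175.38070095] [230.50034956  67.34554986]
rail 0.06 [266.9881727  201.19074432] [376.35715317  67.22224866]
rail -0.16 [175.74599083 279.2218782 ] [733.76957857  66.92010727]
```

View pics/c5.png

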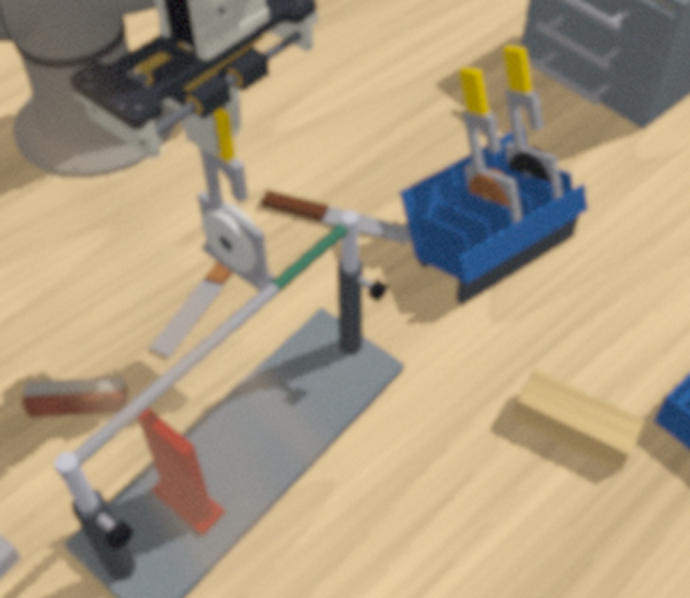

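The carrier is held upright behind the green part, with the seat at about (247,157) in the full scene image. I'll recheck the rail height from this second wrist viewpoint.

```bash
python3 - <<'E'
from geo import *; import pickle
D=pickle.load(open('pics/w5.pkl','rb'))
for n,b in(("wrist",(200,40,420,100)),("scene",(250,160,310,215))):
    p=D[n]; hsv=cv2.cvtColor(p["img"],cv2.COLOR_RGB2HSV); m=cv2.inRange(hsv,(65,80,30),(95,255,255))
    x0,y0,x1,y1=b; v,u=np.nonzero(m[y0:y1,x0:x1]); u+=x0;v+=y0
    print(n,len(u),[(int(c),float(v[u==c].mean()),int((u==c).sum())) for c in (u.min(),u.min()+15,int(np.median(u)),u.max()-3,u.max())], [proj(p,stand(0,y,H)).round(1).tolist() for y in(.15,.06)])
from scipy.optimize import least_squares
E
```

```text
wrist 2751 [(231, 63.375, 8), (246, 67.5, 20), (301, 67.0, 19), (370, 67.0, 19), (373, 66.0, 17)] [[230.5, 67.3], [376.4, 67.2]]
scene 109 [(270, 202.0, 1), (285, 190.5, 4), (285, 190.5, 4), (296, 181.0, 5), (299, 180.5, 2)] [[297.2, 175.4], [267.0, 201.2]]
```

Emit:
{"method": "carry_out", "body": {
  "translation": [
    [0,0,0.007],
    [0,0,0.0065],
    [0,-0.012,0],
    [0,-0.012,0],
    [0,-0.012,0],
    [0,-0.01,0],
    [0,-0.008,0],
    [0,0,0]
  ],
  "turn": [
    [0,0,0],
    [0,0,0],
    [0,0,0],
    [0,0,0],
    [0,0,0],
    [0,0,0],
    [0,0,0],
    [0,0,0]
  ],
  "gripper": [1,1,1,1,1,1,1,1]
}}

```text
time: 12.1
tool_pos: [0.4861, -0.0673, 0.2865]
tool_rot: [3.141, 0.001, -1.439]
contact_force: [0.2, -0.2, -4.6]
opening: 0.0097
```

Emit:
{"method": "carry_out", "body": {
  "translation": [
    [0,-0.007,0],
    [0,-0.007,0],
    [0,-0.007,0],
    [0,-0.007,0],
    [0,-0.0075,0],
    [0,0,0],
    [0,0,0]
  ],
  "turn": [
    [0,0,0],
    [0,0,0],
    [0,0,0],
    [0,0,0],
    [0,0,0],
    [0,0,0],
    [0,0,0]
  ],
  "gripper": [1,1,1,1,1,1,1]
}}

```text
time: 12.8
tool_pos: [0.5202, -0.0627, 0.2866]
tool_rot: [3.141, 0.001, -1.439]
contact_force: [-0.1, 1.1, -3.5]
opening: 0.01
```

```bash
cat > st.py <<'E'
from geo import *
np.set_printoptions(precision=4,suppress=True)
s=robot.observe();T=s["tool_pos"];print(s["time"],"stand frame TCP",Ro.from_euler('xyz',[0,0,SYaw]).inv().apply(T-[SX,SY,0]),"F",s["contact_force"],"M",s["torque"],s["tool_rot"])
E
python3 b.py w6 wrist,scene carrier_white_seat; python3 st.py; python3 -c "
import cv2,numpy as np
a=cv2.imread('pics/w6_scene.png')[90:240,200:330]; b=cv2.imread('pics/w6_wrist.png')
cv2.imwrite('pics/c6.png',np.hstack([cv2.resize(a,(400,460),interpolation=cv2.INTER_CUBIC),cv2.resize(b[0:368,160:480],(400,460))]))"
```

```text
12.9 [ 0.52   -0.0628  0.2868] [ 3.1409  0.0005 -1.4396] [-0.0415 -0.5931 -4.7146] 0.009640218458336422
carrier_white_seat wrist [(array([315.8, 223.8]), 0.75)]
carrier_white_seat scene [(array([280.5, 181.9]), 0.65), (array([256.5, 279.9]), 0.65)]
13.0 stand frame TCP [-0.0002  0.0951  0.2869] F [ 0.6235 -0.2167 -4.4152] M [ 0.0765 -0.0045 -0.0578] [ 3.1413  0.0004 -1.4396]
```

View pics/c6.png

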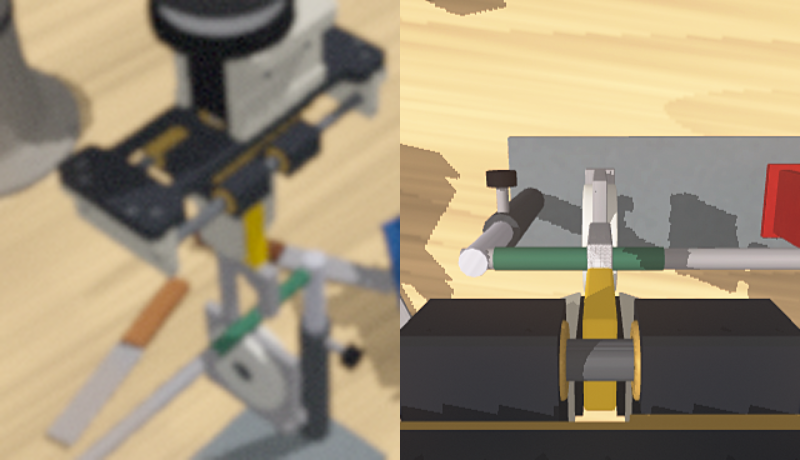

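The rail is inside the hook mouth with no contact; the crown is over the green part at (600,258) in the crop. I'll lower it now.

Emit:
{"method": "carry_out", "body": {
  "translation": [
    [0,0,0.006],
    [0,0,0.006],
    [0,0,0.006],
    [0,0,0.005],
    [0,0,0.002],
    [0,0,0],
    [0,0,0]
  ],
  "turn": [
    [0,0,0],
    [0,0,0],
    [0,0,0],
    [0,0,0],
    [0,0,0],
    [0,0,0],
    [0,0,0]
  ],
  "gripper": [1,1,1,1,1,1,1]
}}

```text
time: 13.7
tool_pos: [0.5203, -0.0628, 0.2619]
tool_rot: [-3.142, 0.0, -1.44]
contact_force: [0.3, -1.0, -4.5]
opening: 0.0097
```

Emit:
{"method": "carry_out", "body": {
  "translation": [
    [0,0,0.0015],
    [0,0,0.0015],
    [0,0,0]
  ],
  "turn": [
    [0,0,0],
    [0,0,0],
    [0,0,0]
  ],
  "gripper": [1,1,1]
}}

```text
time: 14.0
tool_pos: [0.5201, -0.0628, 0.2586]
tool_rot: [3.141, 0.001, -1.44]
contact_force: [-0.5, -0.3, -4.8]
opening: 0.01
```

Emit:
{"method": "carry_out", "body": {
  "translation": [
    [0,0,0.0015],
    [0,0,0.0015],
    [0,0,0]
  ],
  "turn": [
    [0,0,0],
    [0,0,0],
    [0,0,0]
  ],
  "gripper": [1,1,1]
}}

```text
time: 14.3
tool_pos: [0.5201, -0.0628, 0.2555]
tool_rot: [3.141, 0.001, -1.44]
contact_force: [0.8, 0.1, -3.8]
opening: 0.0099
```

Emit:
{"method": "carry_out", "body": {
  "translation": [
    [0,0,0.001],
    [0,0,0.001],
    [0,0,0]
  ],
  "turn": [
    [0,0,0],
    [0,0,0],
    [0,0,0]
  ],
  "gripper": [1,1,1]
}}

```text
time: 14.6
tool_pos: [0.5201, -0.0628, 0.2537]
tool_rot: [3.141, 0.001, -1.44]
contact_force: [-0.1, 0.3, -3.7]
opening: 0.0096
```

Emit:
{"method": "carry_out", "body": {
  "translation": [
    [0,0,0.001],
    [0,0,0.001],
    [0,0,0]
  ],
  "turn": [
    [0,0,0],
    [0,0,0],
    [0,0,0]
  ],
  "gripper": [1,1,1]
}}

```text
time: 14.9
tool_pos: [0.5201, -0.0628, 0.2516]
tool_rot: [3.141, 0.001, -1.44]
contact_force: [0.8, -0.0, -4.5]
opening: 0.0097
```

Emit:
{"method": "carry_out", "body": {
  "translation": [
    [0,0,0.001],
    [0,0,0.001],
    [0,0,0]
  ],
  "turn": [
    [0,0,0],
    [0,0,0],
    [0,0,0]
  ],
  "gripper": [1,1,1]
}}

```text
time: 15.2
tool_pos: [0.5201, -0.0628, 0.2496]
tool_rot: [3.141, 0.001, -1.44]
contact_force: [-0.5, -0.3, -4.2]
opening: 0.0096
```

Emit:
{"method": "carry_out", "body": {
  "translation": [
    [0,0,0.001],
    [0,0,0],
    [0,0,0]
  ],
  "turn": [
    [0,0,0],
    [0,0,0],
    [0,0,0]
  ],
  "gripper": [1,1,1]
}}

```text
time: 15.5
tool_pos: [0.5202, -0.0628, 0.2488]
tool_rot: [3.141, 0.0, -1.44]
contact_force: [1.4, 0.2, -4.6]
opening: 0.0096
```

Emit:
{"method": "carry_out", "body": {
  "translation": [
    [0,0,0.001],
    [0,0,0.001],
    [0,0,0]
  ],
  "turn": [
    [0,0,0],
    [0,0,0],
    [0,0,0]
  ],
  "gripper": [1,1,1]
}}

```text
time: 15.8
tool_pos: [0.5201, -0.0628, 0.2466]
tool_rot: [3.141, 0.001, -1.44]
contact_force: [-1.0, 0.8, -4.5]
opening: 0.0092
```

```bash
python3 b.py w7 wrist,scene carrier_white_seat; python3 st.py; python3 -c "
from geo import *; import pickle
D=pickle.load(open('pics/w7.pkl','rb')); s=robot.observe(); p=D['scene']
from geo import M
R=Ro.from_euler('xyz',s['tool_rot'])*M.inv()
print(proj(p,s['tool_pos']+R.apply([0,0,.1258-.158])))
for n,b in(('wrist',(200,60,460,200)),('scene',(240,160,310,230))):
    p=D[n]; hsv=cv2.cvtColor(p['img'],cv2.COLOR_RGB2HSV); m=cv2.inRange(hsv,(65,80,30),(95,255,255)); x0,y0,x1,y1=b; v,u=np.nonzero(m[y0:y1,x0:x1]); u+=x0;v+=y0
    print(n,len(u),u.min(),u.max(),v.min(),v.max(),[proj(p,stand(0,y,h)).round(1).tolist() for h in(.215,.223) for y in(.15,.06)])
a=cv2.imread('pics/w7_scene.png')[110:230,210:330]; b=cv2.imread('pics/w7_wrist.png')
cv2.imwrite('pics/c7.png',np.hstack([cv2.resize(a,(400,400),interpolation=cv2.INTER_CUBIC),cv2.resize(b[40:240,220:420],(400,400))]))"
```

```text
15.9 [ 0.5202 -0.0628  0.2468] [ 3.1413  0.0005 -1.4396] [ 0.2681  0.7002 -4.46  ] 0.00958455767458231
carrier_white_seat wrist [(array([316.3, 224. ]), 0.69), (array([319.6, 177.4]), 0.39)]
16.0 stand frame TCP [-0.      0.0951  0.2469] F [ 0.2528  0.2192 -4.3874] M [ 0.0078 -0.0171  0.0143] [ 3.1414  0.0004 -1.4396]
[279.38400846 193.47128728]Traceback (most recent call last):
  File "<string>", line 9, in <module>
    print(n,len(u),u.min(),u.max(),v.min(),v.max(),[proj(p,stand(0,y,h)).round(1).tolist() for h in(.215,.223) for y in(.15,.06)])
                   ~~~~~^^
    return umr_minimum(a, axis, None, out, keepdims, initial, where)
ValueError: zero-size array to reduction operation minimum which has no identity
```

```bash
python3 -c "
from geo import *; import pickle
D=pickle.load(open('pics/w7.pkl','rb'))
for n,b in(('wrist',(100,60,560,330)),('scene',(240,160,310,230))):
    p=D[n]; hsv=cv2.cvtColor(p['img'],cv2.COLOR_RGB2HSV); m=cv2.inRange(hsv,(65,80,30),(95,255,255)); x0,y0,x1,y1=b; v,u=np.nonzero(m[y0:y1,x0:x1]); u+=x0;v+=y0
    if len(u): print(n,len(u),u.min(),u.max(),v.min(),v.max(),[proj(p,stand(0,y,h)).round(1).tolist() for h in(.205,.215,.223) for y in(.15,.06)])
D=pickle.load(open('pics/w6.pkl','rb'));p=D['wrist'];hsv=cv2.cvtColor(p['img'],cv2.COLOR_RGB2HSV); m=cv2.inRange(hsv,(65,80,30),(95,255,255)); v,u=np.nonzero(m);print('w6',len(u),u.min(),u.max(),v.min(),v.max(),[proj(p,stand(0,y,h)).round(1).tolist() for h in(.205,.215,.223) for y in(.15,.06)])
a=cv2.imread('pics/w7_scene.png')[110:230,210:330]; b=cv2.imread('pics/w7_wrist.png')
cv2.imwrite('pics/c7.png',np.hstack([cv2.resize(a,(400,400),interpolation=cv2.INTER_CUBIC),cv2.resize(b[80:330,195:445],(400,400))]))"
```

```text
wrist 2817 218 380 216 236 [[225.3, 223.5], [378.7, 223.4], [220.7, 229.3], [381.5, 229.3], [216.8, 234.5], [383.9, 234.4]]
scene 83 271 299 179 204 [[297.3, 181.2], [267.7, 206.9], [297.2, 178.0], [267.3, 203.8], [297.2, 175.4], [267.0, 201.2]]
w6 1150 235 370 198 215 [[239.9, 204.6], [369.7, 204.6], [236.7, 208.7], [371.7, 208.7], [233.9, 212.3], [373.4, 212.3]]
```

View pics/c7.png

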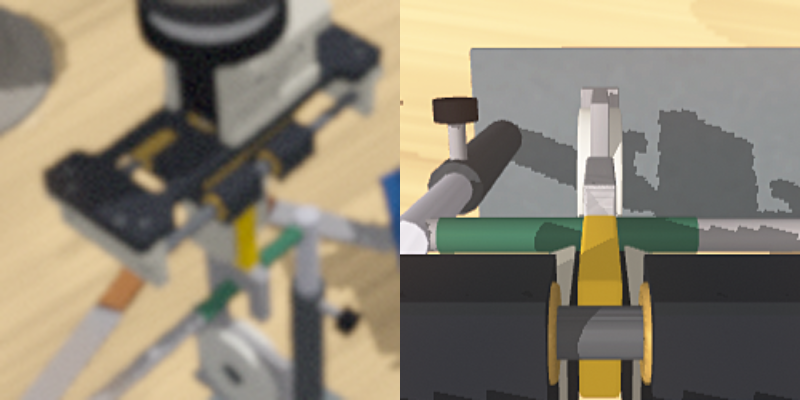

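The hook encloses the rail, and the carrier's crown is just above or touching it at (600,230) in the right crop. Close up, the rail fits better at about 0.215 m, so I'll keep lowering gently.

Emit:
{"method": "carry_out", "body": {
  "translation": [
    [0,-0.001,0.001],
    [0,0,0.001],
    [0,0,0]
  ],
  "turn": [
    [0,0,0],
    [0,0,0],
    [0,0,0]
  ],
  "gripper": [1,1,1]
}}

```text
time: 16.3
tool_pos: [0.5211, -0.0626, 0.2446]
tool_rot: [3.141, 0.001, -1.44]
contact_force: [-1.3, 0.7, -5.3]
opening: 0.0097
```

Emit:
{"method": "carry_out", "body": {
  "translation": [
    [0,0,0.001],
    [0,0,0.001],
    [0,0,0]
  ],
  "turn": [
    [0,0,0],
    [0,0,0],
    [0,0,0]
  ],
  "gripper": [1,1,1]
}}

```text
time: 16.6
tool_pos: [0.5213, -0.0627, 0.2434]
tool_rot: [-3.141, 0.0, -1.44]
contact_force: [-1.1, 0.4, 0.1]
opening: 0.0095
```

Contact: the force reads about 4.6 N upward. I'm sliding along the rail now.

Emit:
{"method": "carry_out", "body": {
  "translation": [
    [0,0,0.0005],
    [0,0,0],
    [0.002,0,0],
    [0.004,0,0],
    [0.004,0,0],
    [0.004,0,0],
    [0,0,0]
  ],
  "turn": [
    [0,0,0],
    [0,0,0],
    [0,0,0],
    [0,0,0],
    [0,0,0],
    [0,0,0],
    [0,0,0]
  ],
  "gripper": [1,1,1,1,1,1,1]
}}

```text
time: 17.3
tool_pos: [0.5218, -0.0764, 0.2422]
tool_rot: [3.138, 0.002, -1.44]
contact_force: [-5.9, 1.3, 3.3]
opening: 0.0098
```

```bash
python3 st.py
```

```text
17.3 stand frame TCP [-0.0002  0.0815  0.2422] F [-5.8717  1.3105  3.3468] M [0.263  1.2372 0.0046] [ 3.1385  0.0017 -1.4396]
```

Emit:
{"method": "carry_out", "body": {
  "translation": [
    [0,0.001,0],
    [0,0.001,0],
    [0,0,0]
  ],
  "turn": [
    [0,0,0],
    [0,0,0],
    [0,0,0]
  ],
  "gripper": [1,1,1]
}}

```text
time: 17.6
tool_pos: [0.5211, -0.0769, 0.242]
tool_rot: [3.141, 0.0, -1.44]
contact_force: [-1.0, 0.5, -0.8]
opening: 0.0097
```

```bash
python3 st.py
```

```text
17.6 stand frame TCP [-0.001   0.0811  0.242 ] F [-1.0477  0.4541 -0.8156] M [ 0.1209  0.1859 -0.0002] [ 3.1413  0.0004 -1.4396]
```

Emit:
{"method": "carry_out", "body": {
  "translation": [
    [0.003,0,0.0005],
    [0.004,0,0],
    [0.004,0,0],
    [0.004,0,0],
    [0.004,0,0],
    [0.004,0,0],
    [0.004,0,0],
    [0.004,0,0],
    [0.004,0,0],
    [0,0,0]
  ],
  "turn": [
    [0,0,0],
    [0,0,0],
    [0,0,0],
    [0,0,0],
    [0,0,0],
    [0,0,0],
    [0,0,0],
    [0,0,0],
    [0,0,0],
    [0,0,0]
  ],
  "gripper": [1,1,1,1,1,1,1,1,1,1]
}}

```text
time: 18.6
tool_pos: [0.5258, -0.1124, 0.2419]
tool_rot: [-3.142, -0.0, -1.44]
contact_force: [-1.7, 1.0, 2.4]
opening: 0.0098
```

```bash
python3 st.py
```

```text
18.6 stand frame TCP [-0.001   0.0452  0.2419] F [-1.6543  1.0217  2.4366] M [ 0.2638  0.3121 -0.0331] [-3.1416 -0.0005 -1.4401]
```

Emit:
{"method": "carry_out", "body": {
  "translation": [
    [0.004,0,0],
    [0.005,0,0],
    [0.005,0,0],
    [0.005,0,0],
    [0.005,0,0],
    [0.005,0,0],
    [0.005,0,0],
    [0.005,0,0],
    [0.004,0,0],
    [0,0,0]
  ],
  "turn": [
    [0,0,0],
    [0,0,0],
    [0,0,0],
    [0,0,0],
    [0,0,0],
    [0,0,0],
    [0,0,0],
    [0,0,0],
    [0,0,0],
    [0,0,0]
  ],
  "gripper": [1,1,1,1,1,1,1,1,1,1]
}}

```text
time: 19.6
tool_pos: [0.5314, -0.1547, 0.2419]
tool_rot: [-3.142, -0.0, -1.44]
contact_force: [-1.1, 1.7, 2.8]
opening: 0.01
```

```bash
python3 st.py
```

```text
19.6 stand frame TCP [-0.001   0.0025  0.2419] F [-1.1172  1.7389  2.7943] M [0.3722 0.2823 0.0541] [-3.1415 -0.0002 -1.4399]
```

Emit:
{"method": "carry_out", "body": {
  "translation": [
    [0.005,0,0],
    [0.006,0,0],
    [0.006,0,0],
    [0.006,0,0],
    [0.006,0,0],
    [0.006,0,0],
    [0.006,0,0],
    [0.005,0,0],
    [0.004,0,0],
    [0,0,0]
  ],
  "turn": [
    [0,0,0],
    [0,0,0],
    [0,0,0],
    [0,0,0],
    [0,0,0],
    [0,0,0],
    [0,0,0],
    [0,0,0],
    [0,0,0],
    [0,0,0]
  ],
  "gripper": [1,1,1,1,1,1,1,1,1,1]
}}

```text
time: 20.6
tool_pos: [0.538, -0.2041, 0.2419]
tool_rot: [-3.141, -0.0, -1.44]
contact_force: [-0.9, 2.6, 3.1]
opening: 0.0097
```

Emit:
{"method": "carry_out", "body": {
  "translation": [
    [0.002,0,0],
    [0.002,0,0],
    [0.002,0,0],
    [0,0,0]
  ],
  "turn": [
    [0,0,0],
    [0,0,0],
    [0,0,0],
    [0,0,0]
  ],
  "gripper": [1,1,1,1]
}}

```text
time: 21.0
tool_pos: [0.5387, -0.2093, 0.2419]
tool_rot: [-3.142, 0.001, -1.439]
contact_force: [-1.6, 4.2, 3.3]
opening: 0.0096
```

Emit:
{"method": "carry_out", "body": {
  "translation": [
    [0.0015,0,0],
    [0.0015,0,0],
    [0,0,0]
  ],
  "turn": [
    [0,0,0],
    [0,0,0],
    [0,0,0]
  ],
  "gripper": [1,1,1]
}}

```text
time: 21.3
tool_pos: [0.539, -0.2122, 0.2419]
tool_rot: [3.142, 0.001, -1.439]
contact_force: [-1.6, 5.6, 3.1]
opening: 0.0093
```

```bash
python3 st.py
```

```text
21.3 stand frame TCP [-0.0009 -0.0555  0.2419] F [-1.5973  5.6159  3.0933] M [ 1.0571  0.2893 -0.031 ] [ 3.1416  0.001  -1.4394]
```

Emit:
{"method": "carry_out", "body": {
  "translation": [
    [0.001,0,0],
    [0.001,0,0],
    [0,0,0],
    [0,0,0]
  ],
  "turn": [
    [0,0,0],
    [0,0,0],
    [0,0,0],
    [0,0,0]
  ],
  "gripper": [1,1,1,1]
}}

```text
time: 21.7
tool_pos: [0.5393, -0.2141, 0.2419]
tool_rot: [-3.142, 0.001, -1.439]
contact_force: [-0.9, 5.2, 4.0]
opening: 0.0101
```

```bash
python3 st.py; python3 b.py w8 wrist,scene carrier_white_seat,stop; python3 -c "
import cv2,numpy as np
a=cv2.imread('pics/w8_scene.png')[170:340,170:310]; b=cv2.imread('pics/w8_wrist.png')
cv2.imwrite('pics/c8.png',np.hstack([cv2.resize(a,(400,486),interpolation=cv2.INTER_CUBIC),cv2.resize(b[40:283,195:395],(400,486))]))"
```

```text
21.7 stand frame TCP [-0.0009 -0.0574  0.2419] F [-0.9202  5.2303  4.0425] M [1.098  0.2949 0.0028] [-3.1416  0.001  -1.4393]
21.8 [ 0.5393 -0.2141  0.2419] [ 3.1415  0.001  -1.4392] [-1.4749  5.4753  4.2278] 0.009483093567557544
carrier_white_seat wrist [(array([317.9, 223.5]), 0.62)]
carrier_white_seat scene [(array([222.7, 245.9]), 0.62)]
stop wrist [(array([336.8, 161.8]), 0.77)]
stop scene [(array([235.9, 303.8]), 0.94)]
```

View pics/c8.png

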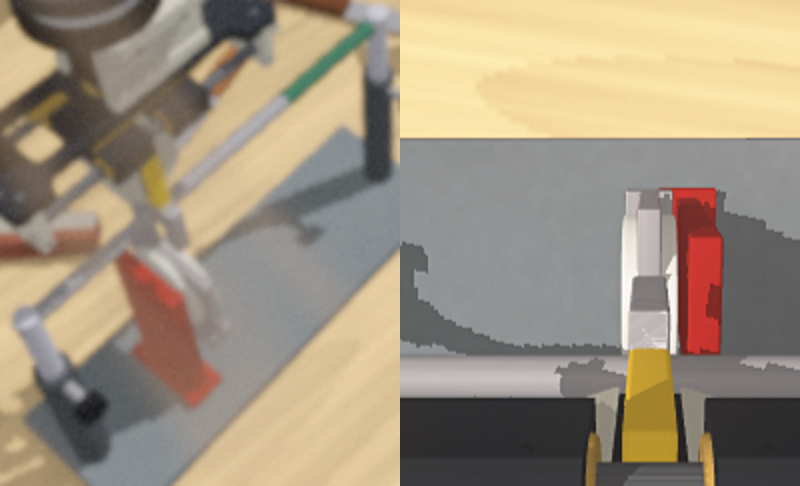

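The right crop shows the wheel at x=678 with the stop face at x≈686, so about 3 mm of gap remains. The force so far is rail friction.

Emit:
{"method": "carry_out", "body": {
  "translation": [
    [0.001,0,0],
    [0.001,0,0],
    [0,0,0]
  ],
  "turn": [
    [0,0,0],
    [0,0,0],
    [0,0,0]
  ],
  "gripper": [1,1,1]
}}

```text
time: 22.3
tool_pos: [0.5396, -0.2161, 0.2419]
tool_rot: [3.142, 0.001, -1.439]
contact_force: [-1.5, 5.3, 3.2]
opening: 0.0098
```

Emit:
{"method": "carry_out", "body": {
  "translation": [
    [0.001,0,0],
    [0.001,0,0],
    [0,0,0]
  ],
  "turn": [
    [0,0,0],
    [0,0,0],
    [0,0,0]
  ],
  "gripper": [1,1,1]
}}

```text
time: 22.6
tool_pos: [0.5398, -0.2178, 0.2419]
tool_rot: [3.142, 0.002, -1.439]
contact_force: [-1.1, 6.3, 4.2]
opening: 0.0097
```

```bash
python3 st.py
```

```text
22.6 stand frame TCP [-0.0009 -0.0611  0.2419] F [-1.1344  6.2829  4.1787] M [1.5215 0.3284 0.0519] [ 3.1415  0.0018 -1.4392]
```

Emit:
{"method": "carry_out", "body": {
  "translation": [
    [0.001,0,0],
    [0.001,0,0],
    [0,0,0]
  ],
  "turn": [
    [0,0,0],
    [0,0,0],
    [0,0,0]
  ],
  "gripper": [1,1,1]
}}

```text
time: 22.9
tool_pos: [0.5399, -0.2183, 0.2419]
tool_rot: [3.141, 0.005, -1.439]
contact_force: [-2.3, 9.6, 5.7]
opening: 0.0098
```

```bash
python3 st.py; python3 b.py w9 wrist stop; python3 - <<'E'
from geo import *; import pickle
p=pickle.load(open('pics/w9.pkl','rb'))['wrist']; s=robot.observe(); T=s['tool_pos']
hsv=cv2.cvtColor(p['img'],cv2.COLOR_RGB2HSV); m=cv2.inRange(hsv,(0,150,50),(6,255,255))|cv2.inRange(hsv,(174,150,50),(180,255,255))
for r in range(110,225,10):
    u=np.nonzero(m[r,200:450])[0]+200
    if len(u): print(r,u.min(),u.max(),p['img'][r,u.max()].tolist(),p['img'][r,u.min()].tolist())
for x in(-.03,0,.03):
    for dy in(-.006,.006): print(x,dy,[proj(p,stand(x,ST+dy+e,.155)).round(1).tolist() for e in(0,-.005)])
E
```

```text
22.9 stand frame TCP [-0.0009 -0.0616  0.2419] F [-2.2564  9.6394  5.7117] M [ 2.5582  0.4697 -0.021 ] [ 3.1413  0.0048 -1.4389]
22.95 [ 0.5399 -0.2182  0.2419] [ 3.1413  0.0047 -1.4388] [-1.9445  9.9997  5.4514] 0.009983590077226262
stop wrist [(array([336. , 162.8]), 0.74)]
140 331 349 [134, 54, 49] [133, 41, 35]
150 333 348 [139, 45, 40] [112, 40, 35]
160 333 350 [153, 38, 32] [141, 36, 33]
170 334 350 [134, 39, 34] [223, 52, 47]
180 334 350 [112, 47, 45] [212, 47, 42]
190 334 349 [123, 36, 33] [210, 46, 40]
200 334 349 [154, 38, 34] [105, 29, 27]
210 334 349 [133, 25, 22] [211, 47, 41]
-0.03 -0.006 [[348.2, 241.0], [355.1, 241.0]]
-0.03 0.006 [[331.7, 241.0], [338.6, 241.0]]
0 -0.006 [[349.1, 201.4], [356.2, 201.4]]
0 0.006 [[332.1, 201.4], [339.2, 201.4]]
0.03 -0.006 [[350.1, 159.2], [357.4, 159.2]]
0.03 0.006 [[332.5, 159.2], [339.8, 159.2]]
```

Hard contact with the stop: Fy jumped to 10 N, and the stop's edges in the image match the fit. I'll relax the push, then release.

Emit:
{"method": "carry_out", "body": {
  "translation": [
    [-0.001,0,0],
    [-0.0005,0,-0.0005],
    [0,0,0],
    [0,0,0]
  ],
  "turn": [
    [0,0,0],
    [0,0,0],
    [0,0,0],
    [0,0,0]
  ],
  "gripper": [1,1,1,1]
}}

```text
time: 23.4
tool_pos: [0.5398, -0.2181, 0.2419]
tool_rot: [3.141, 0.003, -1.439]
contact_force: [0.0, 5.8, 2.9]
opening: 0.01
```

```bash
python3 st.py
```

```text
23.4 stand frame TCP [-0.0009 -0.0614  0.2419] F [0.0008 5.7716 2.9103] M [1.9132 0.2017 0.008 ] [ 3.1412  0.0026 -1.4393]
```

Emit:
{"method": "carry_out", "body": {
  "translation": [
    [0,0,0],
    [0,0,0],
    [0,0,0],
    [0,0,0],
    [0,0,0],
    [0,0,0],
    [0,0,0],
    [0,0,0]
  ],
  "turn": [
    [0,0,0],
    [0,0,0],
    [0,0,0],
    [0,0,0],
    [0,0,0],
    [0,0,0],
    [0,0,0],
    [0,0,0]
  ],
  "gripper": [0.77,0.74,0.7,0.6,0.5,0.4,0.3,0.3],
  "squeeze": 5
}}

```text
time: 24.2
tool_pos: [0.5399, -0.2191, 0.2423]
tool_rot: [3.141, 0.0, -1.44]
contact_force: [-0.4, -0.3, -0.3]
opening: 0.0316
```

```bash
python3 st.py; python3 b.py w10 wrist,scene carrier_white_seat,carrier_white_tab; python3 -c "
import cv2,numpy as np
b=cv2.imread('pics/w10_wrist.png')[60:380,160:480];hsv=cv2.cvtColor(b,cv2.COLOR_BGR2HSV)
m=cv2.inRange(hsv,(20,120,60),(34,255,255));n,l,s,c=cv2.connectedComponentsWithStats(m);print([(c[i]+[160,60],s[i]) for i in range(1,n) if s[i,4]>100])"
```

```text
24.2 stand frame TCP [-0.001  -0.0624  0.2423] F [-0.3549 -0.2603 -0.3118] M [ 0.0175  0.0091 -0.0386] [ 3.1414  0.0003 -1.4396]
24.3 [ 0.5398 -0.2191  0.2422] [ 3.1413  0.0004 -1.4396] [-0.039  -0.4417  0.6105] 0.03228269821291529
carrier_white_seat wrist [(array([316.1, 222.2]), 0.97)]
carrier_white_seat scene [(array([386.2, 172.4]), 0.68), (array([223.4, 248.5]), 0.62)]
carrier_white_tab wrist [(array([317.2, 268.3]), 0.88)]
carrier_white_tab scene [(array([218. , 230.6]), 0.62)]
[(array([318.9844413 , 243.81329562]), array([ 146,  154,   28,   57, 1414], dtype=int32)), (array([319.54054054, 315.89527027]), array([147, 245,  26,  23, 592], dtype=int32))]
```

Released with zero force. I'll retreat straight up to about 110 mm above and look.

Emit:
{"method": "carry_out", "body": {
  "translation": [
    [0,0,-0.006],
    [0,0,-0.012],
    [0,0,-0.015],
    [0,0,-0.015],
    [0,0,-0.015],
    [0,0,-0.015],
    [0,0,-0.015],
    [0,0,-0.012],
    [0,0,-0.005],
    [0,0,0]
  ],
  "turn": [
    [0,0,0],
    [0,0,0],
    [0,0,0],
    [0,0,0],
    [0,0,0],
    [0,0,0],
    [0,0,0],
    [0,0,0],
    [0,0,0],
    [0,0,0]
  ],
  "gripper": [0.3,0.3,0.3,0.3,0.3,0.3,0.3,0.3,0.3,0.3]
}}

```text
time: 25.5
tool_pos: [0.5401, -0.2192, 0.3535]
tool_rot: [-3.14, -0.001, -1.439]
contact_force: [0.3, 0.3, -0.5]
opening: 0.0322
```

Emit:
{"method": "carry_out", "body": {
  "translation": [
    [0,0.02,-0.005],
    [0,0.02,-0.005],
    [0,0.02,-0.005],
    [0,0.02,0],
    [0,0,0],
    [0,0,0],
    [0,0,0]
  ],
  "turn": [
    [0,0,0],
    [0,0,0],
    [0,0,0],
    [0,0,0],
    [0,0,0],
    [0,0,0],
    [0,0,0]
  ],
  "gripper": [0.3,0.3,0.3,0.3,0.3,0.3,0.3]
}}

```text
time: 26.2
tool_pos: [0.4611, -0.2295, 0.3668]
tool_rot: [3.141, 0.001, -1.439]
contact_force: [0.1, -0.5, -0.2]
opening: 0.0321
```

```bash
python3 b.py w11 wrist,scene,top carrier_white_seat,carrier_white_tab,carrier_white,carrier_brown,carrier_black; python3 - <<'E'
from geo import *; import pickle
D=pickle.load(open('pics/w11.pkl','rb'));p=D['wrist']
o,d=None,None
for z in(.215,):
    for yy in(-.0605,): print('pred seat',proj(p,stand(0,yy,z)),'tab top',proj(p,stand(0,yy,z+.074)),'foot',proj(p,stand(0,yy,z-.126)),'face',proj(p,stand(0,ST+.006,.155)))
a=cv2.imread('pics/w11_scene.png')[80:340,160:420]; b=cv2.imread('pics/w11_wrist.png')
cv2.imwrite('pics/c11.png',np.hstack([cv2.resize(a,(400,400),interpolation=cv2.INTER_CUBIC),cv2.resize(b[0:250,195:445],(400,400))]))
E
```

```text
26.35 [ 0.4611 -0.2294  0.3668] [ 3.1408  0.001  -1.439 ] [0.0486 0.3138 0.2688] 0.03238592792582354
carrier_white_seat wrist [(array([317.8,  85. ]), 0.67)]
carrier_white_seat scene [(array([223.2, 248.9]), 0.81)]
carrier_white_seat top [(array([410.6, 198.6]), 0.59)]
carrier_white_tab wrist [(array([318.3,  82.7]), 0.82)]
carrier_white_tab scene [(array([218. , 229.2]), 0.83)]
carrier_white_tab top [(array([424.3, 195.8]), 0.96)]
carrier_white wrist [(array([319.8,  86.2]), 0.9)]
carrier_white scene [(array([234.1, 274.4]), 0.77), (array([224.8, 244.5]), 0.68)]
carrier_white top [(array([224.3, 210.2]), 0.3)]
carrier_brown scene [(array([370.3, 176.7]), 0.97)]
carrier_brown top [(array([249.4, 214.1]), 0.64)]
carrier_black scene [(array([387.7, 172.9]), 0.93)]
carrier_black top [(array([226. , 209.8]), 0.59)]
pred seat [316.92683322  86.95455566] tab top [315.84142087  82.62236468] foot [317.92189521  90.92613256] face [327.65634885  89.17936827]
```

View pics/c11.png

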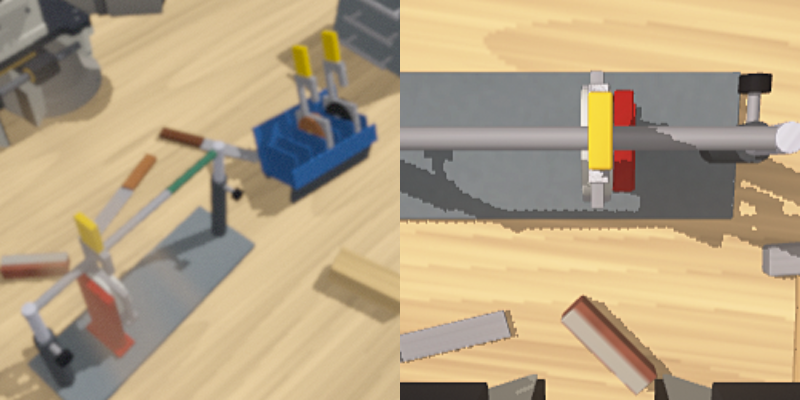

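The carrier hangs upright on the rail, with its tab at (600,130) in the right crop. Its side is right at the stop's face (x≈613), and the gripper is clear. Brown and black are still in the rack. Handing in.

```bash
python3 -c "
from h import *
print(robot.hand_in()); s=robot.observe(); print(s['time'],s['contact_force'])"
```

```text
the job is handed in; nothing more can be done
None
the job is handed in; nothing more can be done
```

I drew the white carrier out of the rack, turned it upright and hooked it over the green part of the rail. I then slid it along, still resting on the rail, until it met the red stop, released it and handed the job in at about 26.4 s. The hand-in gives no verdict, so I have only my own checks.

**What the last checks showed:**
- **Stop contact:** the push force jumped to about 10 N within 1–2 mm of where I expected the stop. I then backed off and released, and the force on the tool fell to about 0.
- **Final picture:** the carrier hangs upright on the rail with its side right at the stop's face, and the gripper is well clear. By the tool position, the seat is about 15 mm from the stop's centre, where 16 mm means touching.
- **Other carriers:** brown and black are still in their slots, with image positions unchanged within the networks' scatter.

**What disagreed:**
- **Rail height:** the first camera fit gave 0.223 m. Closer views suggested about 0.215 m, and contact came at a height that implies about 0.211 m, so the first estimate was about 1 cm too high. I found the height by lowering the carrier until it touched, not with shut fingertips.
- **Scene camera:** it read about 4 px off from the wrist-camera fit.
- **Side load:** when I started sliding there was a sideways force of about 6 N. I corrected it by shifting the carrier about 1 mm across the rail.

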